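# Tap a tip on to the pipette and hang it back in its stand

### The job

Take the short pipette out of its stand, tap its tapered nose down into the blue tip in the rack until the tip is wedged on firmly - a push of about 15 N does it, and more than 25 N would crack the tip - and hang the pipette back in the stand with the tip held on it by friction alone. Work the tip with the pipette only, never touch it with the gripper, and leave the other tips and the things around undisturbed.

Things in the scene. Friction and masses are not known exactly. Their poses are not given: they have to be found in the camera images.
- pipette: Short white upright pipette, 137 mm tall, about 0.13 kg, hanging in the stand's slot. Origin: centre of the lower end of its nose; z up its axis. Grey tapered nose 0-28 mm up (diameter 12 mm at the rounded end, 16 mm at its top), neck to 58 mm (diameter 17), grey flange to 63 mm (diameter 42), square handle to 125 mm, orange button to 137 mm (diameter 20).
- pipette_grip (a point): Where to grip: the axis 100 mm above the nose end, in the square handle (30 x 30 mm, sides along the pipette's x and y, 63 to 125 mm above the nose end). Grip it with about 40 N, else it slips in the fingers when pushed.
- pipette_flange (a point): Centre of the underside of the pipette's flange, 58 mm above the pipette's origin, on its axis.
- blue_tip: Hollow blue pipette tip, 84 mm tall, about 35 g, standing in one hole of the rack with about 0.6 mm of play. Origin: its lower end; z up its axis. Round collar at the top: diameter 26 mm, 27 mm high, resting on the rack's top. Below it a square shoulder (16 mm) keeps the tip from turning in its square hole; the shaft then tapers to 5 mm.
- blue_tip_mouth (a point): Centre of the blue tip's open mouth, 84 mm above its origin. The bore: a flared lead-in 20 mm wide at the mouth, then a taper that matches the nose. Nose and bore are not perfectly round: depending on how they meet, wedging begins anywhere from 14 to 22 mm past the mouth - it can only be felt - and the force then rises by 5 to 15 N per mm. It is firmly on once pushed with over 10 N for a moment.
- white_tip_1: White tip of the same shape in another hole of the rack; leave it.
- white_tip_2: Second white tip of the same shape in another hole of the rack; leave it.
- tip_rack: Fixed tip rack, 104 x 104 x 70 mm, white top on grey walls, with 2 x 2 square holes at +-23 mm along its x and y. Origin: centre of its underside.
- stand: Fixed pipette stand: grey base 130 x 110 x 12 mm, a column at its back (+x) and on it a slotted plate, 64 mm wide, 8 mm thick, top 150 mm above the worktop. Origin: on the worktop right below the hanging place; the slot runs along the stand's x and is open to its -x side, toward the robot.
- stand_slot (a point): Hanging place, on the plate's top face: the flange rests here, centred. The slot is 24 mm wide, ends 12 mm behind (+x) and runs 42 mm forward (-x) to its open end, where each arm has a 4 mm high lip. To take the pipette out lift it 8 to 12 mm and draw it along the stand's -x by 75 mm or more; hang it back the same way.
- timer: White lab timer, 66 x 62 x 22 mm, origin under its centre; leave it.
- slide_box: Blue slide box, 87 x 100 x 34 mm, origin under its centre; leave it.
- carton: Small green reagent carton, 45 x 50 x 95 mm, origin under its centre; leave it.

How it is judged:
By the outcome, as a careful person would: the job done as asked, in the order asked, and still so for the second after the job is handed in, with the robot touching nothing.
It also fails if it takes over 54 s, if anything falls off the work surface, if the arm or the gripper's body presses on something with over 40 N, if the wrist force passes 120 N, or if a joint passes its speed limit or range.

### The arm

A 6-joint arm with a two-finger parallel gripper is mounted at the origin on a cart in front of the work surface, level with it; the furniture and walls round the work are solid. World frame = base frame: x ahead of the robot, y to its left, z up, the work surface at z = 0. Lengths are in m, angles in rad, forces in N, time in s.
With the tool pointing down it reaches from about 0.25 to 0.775 m from the base axis. Payload 4 kg.
Tool frame: the origin (TCP) lies midway between the tips of the shut fingers; the grasp point (between the pads) lies 19 mm behind it; z points along the fingers, y is the direction in which the jaws open and shut (so a half turn about z gives the same grasp; the last joint's range is limited). The gripper opens to 85 mm and grips with 20 to 120 N. Pads are 22 mm wide; open, the fingers measure 114 mm over their backs; the gripper's body (76 mm by 85 mm) begins 54 mm behind the grasp point. The pads swing forward as they close: fully open they stand 13 mm farther back than shut.
Start: joints at [-1.403, 0.087, 1.371, -0, 1.684, -0.103], TCP at [0.147, -0.53, 0.231] pointing down, gripper open.
Joint ranges: [-3.1, 3.1], [-0.76, 2.03], [0.27, 2.55], [-1.08, 4.22], [0.17, 2.65], [-2.57, 2.57]. Speed limits (rad/s): [2.79, 2.79, 3.14, 3.14, 3.14, 3.14].

### API

Orientations are given as [roll, pitch, yaw] about the fixed x, y, z axes, in that order (R = Rz(yaw) Ry(pitch) Rx(roll)).
In Python, from plant import read_state, capture, get_calibration, sign_off, spot_in gives the robot as it stands. The module is installed in compiled form; this text tells all that it offers.
- The arm moves only by the tool servo_tool, never from a script. Its argument "steps" is a list of rows, each a list of 4 numbers: the shift along the tool's x, y, z in units of 0.4 m (1.0 is 0.4 m), then the turn about the tool's z in units of 120 degrees (1.0 is 120 degrees). In form: [[tx, ty, tz, spin], ...]. A call has exactly 5 rows; each row shifts and turns the pose as measured when the row begins, along the tool's axes as they then stand; what a row does not reach is not made up. A row lasts 1/8 s, in which the tool goes at most 62.5 mm and 10.7 degrees, less where a joint would pass 70% of its speed; a pose out of reach is approached as far as the arm can. A call with a number of a shift or a turn outside -1 to 1 is refused whole. A call with a gripper value outside its range is refused whole. "claw" is the opening, from 0 (shut) to 1 (fully open), set as the call begins (left out, the last holds). The fingers move at their own pace and stop on an object; "force" is the grip in N (left out, the last holds). Time passes only in rows, so rows that do not move let the fingers close, or fill a call up. It gives the time, the measured TCP pose, the force and the opening at its end, in the units of the state.
- read_state(): the state, without advancing time (a new reading comes with each control period).
- capture(name): name is "scene" or "top" or "wrist"; returns (picture, depth): 480x640x3 uint8, red, green, blue; 480x640 float32, m along the optical axis (not along the pixel's ray), 0 where there is no reading.
- get_calibration(name): a dict with "K" (3x3 intrinsics, pixels), "origin" and "attitude" of the camera in the world. Camera axes: x right, y down, z forward; pixel columns grow to the right and rows downward; lengths in m; the calibration is good to about 2 mm. A picture is of the moment at which its call begins: read the wrist's pose just before it. get_calibration takes no time and is no camera call; for the wrist camera it gives the pose at the moment of the call.
- sign_off(): hands the job in, once; it reports no verdict.
Trained networks look in the newest picture that a camera, given by its name, has taken for a name from the list of things; names that differ only in an ending like _2 or _b are one class to them, and where a whole thing is asked for, a point or a joint stands for the part that bears it (a point fixed in the world has none). Each returns a list of dicts, best first, with "conf" (0 to 1); they miss things now and then, are a little off and sometimes report something else, mostly with a low value. They report only what shows in the picture. A call takes as long as a camera call.
- spot_in(target, camera): "centre" ([x, y, z] in m, in the coordinates of the camera as it stood for that picture, good to about 4 mm: the middle of the surface that is visible of it).
The state is a dict: "t": time; "qpos": joint angles; "qvel": joint speeds; "tau": joint torques, N m; "position": TCP position; "ee_rot": TCP orientation; "contact_force": force on the tool from outside, world axes, zero at the start; "torque": the same for the moment, N m; "width": finger opening in m.
Only numpy, scipy, OpenCV 4.12 (cv2) and the standard library are available. Lean on these libraries where they do the work, as an engineer would, in place of code of your own. Each camera call takes 0.05 s, during which the arm holds its last target.

## Working session

There is one attempt and no reset: what is moved stays moved. The work goes in short steps, Python scripts to look and compute and a tool call to move; the robot and the scene stay as the last step left them, time stands still between calls to the robot, and variables do not carry over. Pictures are saved under pics/ and viewed, and the job is handed in when it is done.

Besides the shell and the picture viewer there is one more tool, called after "Emit:" as name([rows], argument=value, ...), one row to a line, values as JSON. servo_tool: Moves the arm, as the interface text tells. Its arguments: {"type":"object","properties":{"steps":{"type":"array","items":{"type":"array","items":{"type":"number"}}},"claw":{"type":"number"},"force":{"type":"number"}},"required":["steps"]}

```bash
ls; mkdir -p pics; cat > h.py <<'E'
import numpy as np, cv2
from plant import *
from scipy.spatial.transform import Rotation as R
def cal(n):
    c=get_calibration(n); K=np.array(c["K"]);o=np.array(c["origin"]);A=np.array(c["attitude"])
    if A.shape!=(3,3): A=R.from_euler('xyz',A).as_matrix()
    return K,o,A
def world(n,depth):
    K,o,A=cal(n); v,u=np.mgrid[:480,:640]
    p=np.stack([(u-K[0,2])/K[0,0]*depth,(v-K[1,2])/K[1,1]*depth,depth],-1)
    return p@A.T+o
def save(name,pic): cv2.imwrite('pics/'+name+'.png',pic[:,:,::-1])
E
python3 - <<'E'
from h import *
s=read_state()
print(s)
for n in("scene","top","wrist"):
    p,d=capture(n);save(n+'0',p);np.savez('/tmp/'+n+'0.npz',p=p,d=d);print(n,get_calibration(n))
E
```

```text
pics
{'t': 0.0, 'qpos': array([-1.40309385e+00,  8.79503243e-02,  1.37226771e+00, -9.02224940e-06,
        1.68360117e+00, -1.03083318e-01]), 'qvel': array([-4.02001698e-04, -9.66965703e-04, -9.93205835e-06,  6.18105062e-04,
        3.02099116e-04,  4.24855986e-04]), 'tau': array([ 7.79741583e-06, -3.51871526e+01, -3.13271356e+01, -1.22385868e-04,
        1.08657440e-02,  1.40323183e-05]), 'position': array([ 0.14703612, -0.5294606 ,  0.23013486]), 'ee_rot': array([-3.13937700e+00, -2.20194218e-04,  2.70784543e-01]), 'contact_force': array([-0.03771063, -0.20338254, -0.77413784]), 'torque': array([ 0.00880345, -0.00663368,  0.01010102]), 'width': 0.08529010061848477}
scene {'K': array([[620.36048672,   0.        , 318.99914546],
       [  0.        , 620.36048672, 239.93849033],
       [  0.        ,   0.        ,   1.        ]]), 'origin': array([-0.0514796 ,  1.08022064,  0.73197137]), 'attitude': array([-1.96451727, -0.01124689, -2.68821715])}
top {'K': array([[603.38648975,   0.        , 319.14201236],
       [  0.        , 603.38648975, 243.94162459],
       [  0.        ,   0.        ,   1.        ]]), 'origin': array([ 0.09465349, -0.2330002 ,  1.72813486]), 'attitude': array([-2.84963345,  0.00784835, -1.54272407])}
wrist {'K': array([[363.28710505,   0.        , 319.84608523],
       [  0.        , 363.28710505, 244.71544205],
       [  0.        ,   0.        ,   1.        ]]), 'origin': array([ 0.22041237, -0.50780988,  0.37314223]), 'attitude': array([ 2.83825646e+00,  8.34009980e-04, -1.29958115e+00])}
```

View pics/scene0.png

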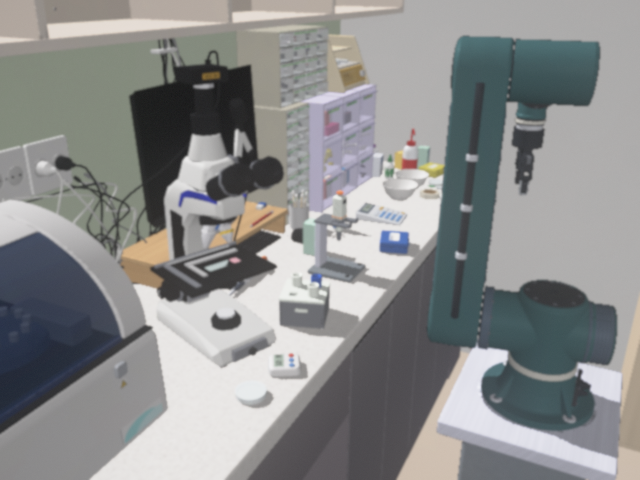

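View pics/top0.png

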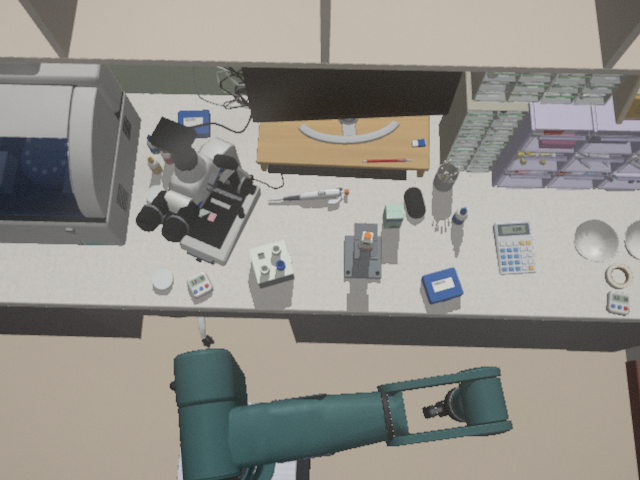

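View pics/wrist0.png

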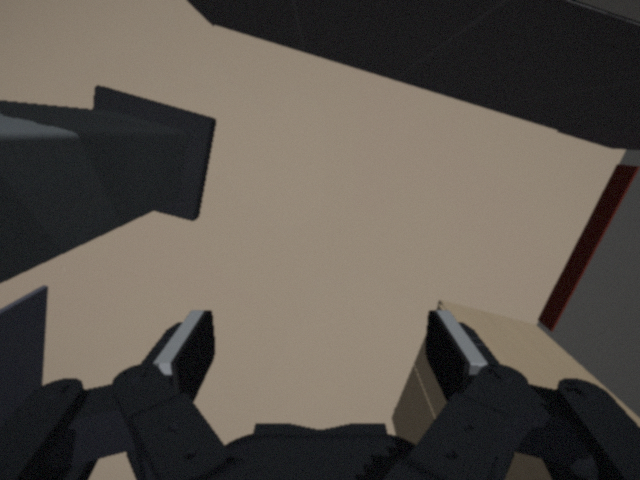

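```bash
python3 - <<'E'
from h import *
for n in("scene","top"):
    K,o,A=cal(n)
    for t in ("pipette","blue_tip","blue_tip_mouth","tip_rack","stand","carton","white_tip_1","timer","slide_box"):
        for r in spot_in(t,n)[:3]:
            c=np.array(r["centre"]); px=K@c/c[2]
            print(n,t,round(r["conf"],2),np.round(A@c+o,4),px[:2].astype(int))
print(read_state()['t'])
E
```

```text
scene pipette 0.63 [ 0.5681 -0.3233  0.1823] [338 209]
scene blue_tip 0.5 [ 0.5217 -0.0921  0.0909] [315 279]
scene blue_tip_mouth 0.52 [ 0.5646 -0.0767  0.0897] [295 278]
scene tip_rack 0.82 [ 0.5214 -0.0268  0.0522] [302 305]
scene stand 0.56 [ 0.5916 -0.3139  0.014 ] [327 267]
scene carton 0.73 [ 0.695  -0.393   0.0606] [307 235]
scene white_tip_1 0.64 [ 0.6926 -0.3938  0.0581] [308 235]
scene white_tip_1 0.54 [ 0.5648 -0.076   0.0867] [295 279]
scene white_tip_1 0.5 [ 0.506  -0.0475  0.0885] [312 289]
scene timer 0.68 [0.4744 0.1574 0.0211] [281 363]
scene slide_box 0.86 [ 0.4835 -0.5276  0.0329] [392 241]
top pipette 0.62 [ 0.5669 -0.3315  0.2097] [366 239]
top blue_tip_mouth 0.4 [ 0.5242 -0.096   0.0944] [279 263]
top tip_rack 0.65 [ 0.5318 -0.0723  0.0689] [271 263]
top stand 0.64 [ 0.5581 -0.3283  0.0127] [360 261]
top carton 0.75 [ 0.68   -0.4144  0.0934] [392 214]
top carton 0.72 [ 0.5657 -0.0844  0.0916] [275 249]
top white_tip_1 0.61 [ 0.5079 -0.0549  0.0977] [264 268]
top white_tip_1 0.39 [ 0.564  -0.0849  0.0934] [275 250]
top timer 0.94 [0.4767 0.1394 0.0168] [199 284]
top slide_box 0.83 [ 0.488  -0.5588  0.0364] [441 285]
1.05
```

The scene shot shows the stand near (335,245) and the rack near (305,300). In the top shot the pipette button is at (367,238), the blue mouth at (280,266), and white tips at (265,269) and (276,250). The wrist view shows only the floor. Next I'll work out the yaws and positions from the depth images.

```bash
python3 - <<'E'
from h import *
f=np.load('/tmp/top0.npz');p,d=f['p'],f['d'];W=world('top',d);W[d==0]=9
def rect(c,r,z0,z1,lab):
    m=(np.hypot(W[...,0]-c[0],W[...,1]-c[1])<r)&(W[...,2]>z0)&(W[...,2]<z1)
    q=W[m]; 
    if len(q)<5: print(lab,len(q));return
    b=cv2.minAreaRect(q[:,:2].astype(np.float32)); print(lab,len(q),np.round(b[0],4),np.round(b[1],4),round(b[2],1),'z',np.round(np.median(q[:,2]),4))
rect((.53,-.07),.09,.06,.078,'rack')
rect((.53,-.07),.09,.04,.12,'rackall')
rect((.56,-.33),.1,.006,.018,'base')
rect((.56,-.33),.1,.135,.158,'plate')
rect((.56,-.33),.06,.215,.25,'button')
rect((.56,-.33),.06,.19,.25,'handle')
rect((.68,-.41),.06,.08,.11,'carton')
big=cv2.resize(p[180:320,220:480],None,fx=3,fy=3,interpolation=cv2.INTER_CUBIC);save('topz',big)
E
```

```text
rack 1026 [ 0.5395 -0.0704] [0.1066 0.1042] 18.0 z 0.0708
rackall 1375 [ 0.5389 -0.0704] [0.1078 0.1139] 18.0 z 0.0715
base 1109 [ 0.5554 -0.3299] [0.1959 0.1855] 80.8 z 0.0115
plate 547 [ 0.5817 -0.3342] [0.063 0.104] 89.8 z 0.1511
button 99 [ 0.5713 -0.3336] [0.0295 0.0304] 81.3 z 0.223
handle 154 [ 0.5712 -0.3337] [0.0295 0.035 ] 83.0 z 0.2174
carton 298 [ 0.6907 -0.4199] [0.0501 0.0503] 1.8 z 0.0953
```

View pics/topz.png

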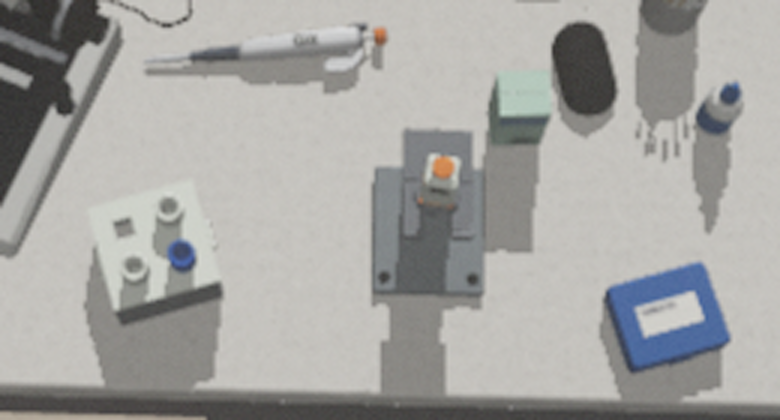

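Emit:
servo_tool([
  [0.12,-0.03,-0.05,0.065],
  [0.12,-0.05,-0.05,0.065],
  [0.13,-0.08,-0.05,0],
  [0.13,-0.08,-0.03,0],
  [0.13,-0.08,-0.02,0],
], claw=1)

```text
t: 1.68
position: [0.3924, -0.3864, 0.3112]
ee_rot: [-3.14, -0.0, -0.021]
contact_force: [0.0, -1.8, -0.9]
width: 0.0854
```

Emit:
servo_tool([
  [0.1,-0.06,0.0,-0.01],
  [0.09,-0.06,0.0,0],
  [0,-0.01,0,0],
  [0,0,0,0],
  [0,0,0,0],
])

```text
t: 2.3
position: [0.4737, -0.3313, 0.3123]
ee_rot: [3.141, -0.002, 0.006]
contact_force: [-0.2, -0.9, 0.3]
width: 0.0856
```

```bash
cat > look.py <<'E'
from h import *
import sys
tag=sys.argv[1]
s=read_state(); c=cal('wrist'); p,d=capture('wrist'); save('w'+tag,p); np.savez('/tmp/w'+tag+'.npz',p=p,d=d,K=c[0],o=c[1],A=c[2])
print(s['t'],s['position'],s['ee_rot'],s['contact_force'],s['width'],c[1],c[2].round(3).tolist())
for t in sys.argv[2:]:
    for r in spot_in(t,'wrist')[:3]:
        q=np.array(r["centre"]); px=c[0]@q/q[2]; print(t,round(r['conf'],2),(c[2]@q+c[1]).round(4),px[:2].astype(int))
E
python3 look.py 1 pipette stand
```

```text
2.3 [ 0.47374642 -0.33130392  0.31225497] [ 3.14101126e+00 -1.56161903e-03  6.24106143e-03] [-0.22979322 -0.94748332  0.32205707] 0.08559988490700571 [ 0.54960748 -0.32911146  0.45512202] [[0.007, -0.955, -0.297], [-1.0, -0.006, -0.004], [0.002, 0.297, -0.955]]
pipette 0.86 [ 0.5693 -0.3282  0.2153] [317  98]
stand 0.87 [ 0.5906 -0.3297  0.152 ] [320  75]
```

View pics/w1.png

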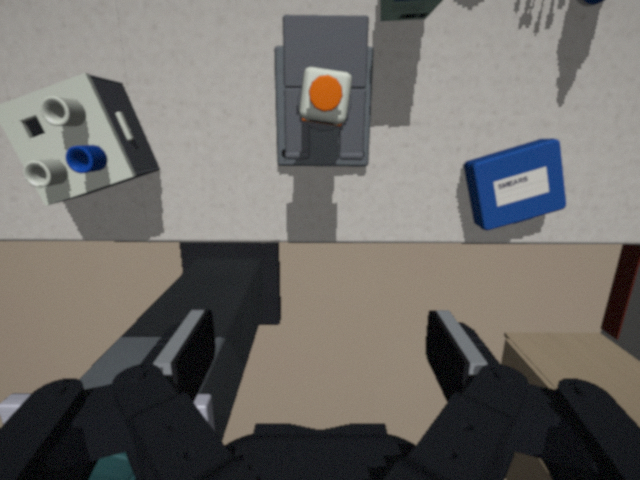

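```bash
cat > meas.py <<'E'
from h import *
import sys
f=np.load('/tmp/w'+sys.argv[1]+'.npz');p,d=f['p'],f['d'];K,o,A=f['K'],f['o'],f['A']
v,u=np.mgrid[:480,:640]
W=np.stack([(u-K[0,2])/K[0,0]*d,(v-K[1,2])/K[1,1]*d,d],-1)@A.T+o; W[d==0]=9
hsv=cv2.cvtColor(p,cv2.COLOR_RGB2HSV)
def rect(c,r,z0,z1,lab,extra=True):
    m=(np.hypot(W[...,0]-c[0],W[...,1]-c[1])<r)&(W[...,2]>z0)&(W[...,2]<z1)&extra
    q=W[m]
    if len(q)<5: print(lab,len(q));return q
    b=cv2.minAreaRect(q[:,:2].astype(np.float32)); print(lab,len(q),np.round(b[0],4),np.round(b[1],4),round(b[2],1),'z',np.round(np.percentile(q[:,2],[5,50,95]),4),'mean',q.mean(0).round(4))
    return q
E
cat > m1.py <<'E'
exec(open('meas.py').read())
rect((.569,-.332),.03,.205,.2215,'handletop')
rect((.569,-.332),.03,.2255,.24,'button')
org=(hsv[...,0]<15)&(hsv[...,1]>150)
rect((.569,-.332),.03,.21,.24,'orange',org)
rect((.58,-.33),.08,.140,.158,'plate')
rect((.53,-.33),.03,.145,.16,'lip')
rect((.56,-.33),.12,.006,.018,'base')
rect((.53,-.08),.12,.062,.078,'rack')
blu=(hsv[...,0]>105)&(hsv[...,0]<130)&(hsv[...,1]>140)
rect((.525,-.1),.04,.09,.11,'bluerim',blu)
# button by rays at known height
for lab,mm,z in (('orange',org,.229),):
    ys,xs=np.nonzero(mm&(v<150)); (cx,cy),r=cv2.minEnclosingCircle(np.stack([xs,ys],1).astype(np.float32))
    ray=A@np.array([(cx-K[0,2])/K[0,0],(cy-K[1,2])/K[1,1],1]); print(cx,cy,r,o+ray*(z-o[2])/ray[2])
E
python3 m1.py 1
```

```text
handletop 1546 [ 0.5709 -0.3322] [0.03   0.0308] 82.2 z [0.2133 0.2164 0.2179] mean [ 0.5701 -0.3321  0.2161]
button 968 [ 0.571 -0.332] [0.0193 0.0191] 0.5 z [0.2277 0.229  0.2302] mean [ 0.5711 -0.3322  0.2289]
orange 867 [ 0.571  -0.3324] [0.0184 0.0179] 10.5 z [0.2279 0.229  0.2302] mean [ 0.571  -0.3324  0.229 ]
plate 8377 [ 0.5804 -0.3328] [0.0641 0.1038] 89.9 z [0.1487 0.1501 0.1539] mean [ 0.5892 -0.3328  0.1503]
lip 1399 [ 0.5431 -0.3307] [0.0587 0.0287] 89.3 z [0.1488 0.1506 0.1552] mean [ 0.5419 -0.3284  0.1514]
base 3110 [ 0.5755 -0.3329] [0.1104 0.1299] 89.7 z [0.0096 0.0118 0.0134] mean [ 0.5562 -0.3282  0.0117]
rack 8288 [ 0.5378 -0.0686] [0.1044 0.1069] 17.9 z [0.0676 0.0698 0.0717] mean [ 0.5416 -0.0729  0.0698]
bluerim 491 [ 0.5233 -0.0985] [0.0249 0.0236] 89.6 z [0.091  0.0956 0.0977] mean [ 0.5233 -0.0992  0.095 ]
323.6437683105469 102.61351776123047 27.147262573242188 [ 0.5657423  -0.33158207  0.229     ]
```

Emit:
servo_tool([
  [0.12,0.0,0.02,0.034],
  [0.12,-0.005,0.02,0.034],
  [0.0,0,0.05,0],
  [0,0,0.03,0],
  [0,0,0,0],
])

```text
t: 3.08
position: [0.5696, -0.3368, 0.2629]
ee_rot: [3.14, -0.002, -0.149]
contact_force: [-0.2, -0.5, -0.5]
width: 0.0858
```

Emit:
servo_tool([
  [0.002,-0.012,0.02,-0.006],
  [0,0,0.06,0],
  [0,0,0.06,0],
  [0,0,0.05,0],
  [0,0,0,0],
])

```text
t: 3.7
position: [0.5708, -0.3326, 0.1908]
ee_rot: [3.136, -0.011, -0.136]
contact_force: [-0.0, -0.0, -0.6]
width: 0.0853
```

Emit:
servo_tool([
  [0,0,0.03,0],
  [0,0,0.02,0],
  [0,0,0,0],
  [0,0,0,0],
  [0,0,0,0],
])

```text
t: 4.32
position: [0.5722, -0.3336, 0.174]
ee_rot: [3.133, -0.017, -0.136]
contact_force: [0.0, 0.1, 0.4]
width: 0.085
```

```bash
python3 look.py 2 
```

```text
4.325 [ 0.57215976 -0.33361256  0.17398406] [ 3.13307939 -0.01715158 -0.13625272] [0.01752399 0.07208932 0.42242278] 0.08497406240156058 [ 0.64529086 -0.34078242  0.31803923] [[-0.136, -0.95, -0.281], [-0.991, 0.133, 0.029], [0.01, 0.282, -0.959]]
```

View pics/w2.png

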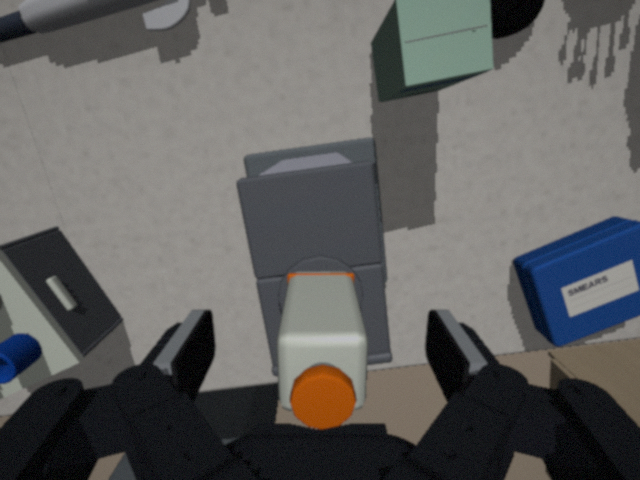

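Emit:
servo_tool([
  [-0.002,-0.003,0.008,0],
  [0,0,0,0],
  [0,0,0,0],
  [0,0,0,0],
  [0,0,0,0],
], claw=0, force=42)

```text
t: 5.0
position: [0.5718, -0.3324, 0.1712]
ee_rot: [3.132, -0.018, -0.136]
contact_force: [-0.3, -0.3, 0.3]
width: 0.0299
```

```bash
python3 look.py 3 
```

```text
5.0 [ 0.57180042 -0.33242945  0.17116029] [ 3.13249526 -0.01815593 -0.13619739] [-0.29831122 -0.28180537  0.26453371] 0.029900434693358676 [ 0.64477926 -0.33949563  0.31523881] [[-0.136, -0.95, -0.28], [-0.991, 0.133, 0.028], [0.01, 0.281, -0.96]]
```

View pics/w3.png

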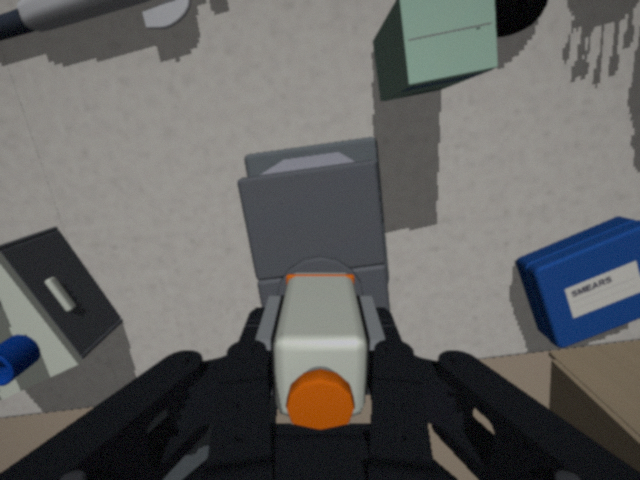

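Emit:
servo_tool([
  [0,0,-0.014,0],
  [0,0,-0.013,0],
  [0,0,0,0],
  [0,0,0,0],
  [0,0,0,0],
])

```text
t: 5.68
position: [0.5714, -0.3321, 0.1819]
ee_rot: [3.133, -0.017, -0.136]
contact_force: [-0.3, 0.2, -1.0]
width: 0.0295
```

Emit:
servo_tool([
  [-0.03,0.004,0,0],
  [-0.05,0.007,0,0],
  [-0.05,0.007,0,0],
  [-0.05,0.007,0,0],
  [-0.04,0.006,0,0],
])

```text
t: 6.3
position: [0.4773, -0.3318, 0.1794]
ee_rot: [3.134, -0.014, -0.136]
contact_force: [0.4, 0.3, -0.8]
width: 0.0293
```

Emit:
servo_tool([
  [-0.03,0,-0.05,0],
  [-0.03,-0.08,-0.04,0],
  [-0.03,-0.11,0,0],
  [-0.03,-0.11,0,0],
  [-0.03,-0.11,0,0],
])

```text
t: 6.92
position: [0.4378, -0.16, 0.2216]
ee_rot: [3.131, -0.024, -0.143]
contact_force: [1.1, 0.2, -1.1]
width: 0.0297
```

Emit:
servo_tool([
  [0,-0.09,0,0],
  [0,-0.06,0,0],
  [0,0,0,0],
  [0,0,0,0],
  [0,0,0,0],
])

```text
t: 7.55
position: [0.4466, -0.0978, 0.2289]
ee_rot: [3.128, -0.036, -0.139]
contact_force: [-0.7, -0.4, -1.0]
width: 0.0298
```

```bash
python3 look.py 4 blue_tip_mouth; cat > m4.py <<'E'
exec(open('meas.py').read())
rect((.538,-.069),.12,.062,.078,'rack')
blu=(hsv[...,0]>105)&(hsv[...,0]<130)&(hsv[...,1]>140)
q=rect((.525,-.1),.04,.09,.11,'bluerim',blu)
q=q[q[:,2]>.094]
(cx,cy),r=cv2.minEnclosingCircle(q[:,:2].astype(np.float32));print('rim circ',cx,cy,r,len(q))
org=(hsv[...,0]<15)&(hsv[...,1]>150)
E
python3 m4.py 4
```

```text
7.55 [ 0.44657688 -0.09783452  0.22890971] [ 3.12780852 -0.03609571 -0.13907405] [-0.74210947 -0.44992002 -1.0448643 ] 0.029845496024575216 [ 0.51706574 -0.10410084  0.37433919] [[-0.139, -0.955, -0.263], [-0.99, 0.138, 0.022], [0.015, 0.264, -0.964]]
blue_tip_mouth 0.91 [ 0.5203 -0.095   0.0979] [301 142]
blue_tip_mouth 0.17 [0.4804 0.135  0.0172] [ 80 218]
rack 14722 [ 0.5379 -0.0682] [0.1044 0.1043] 18.0 z [0.0688 0.0701 0.0713] mean [ 0.5405 -0.068   0.0701]
bluerim 653 [ 0.5224 -0.0973] [0.0235 0.024 ] 82.0 z [0.0927 0.0963 0.0979] mean [ 0.5229 -0.0974  0.0959]
rim circ 0.5227340459823608 -0.09740652143955231 0.012477136217057705 560
```

View pics/w4.png

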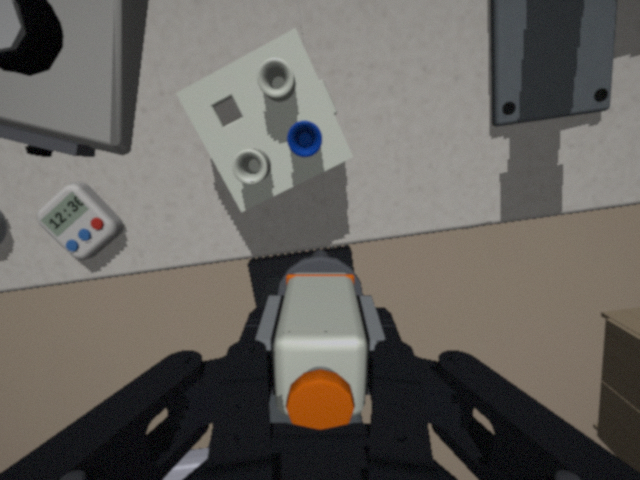

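```bash
cat > nose.py <<'E'
from h import *
import sys
Rg=R.from_euler('xyz',[3.13249526,-0.01815593,-0.13619739]); Tg=np.array([0.5718,-0.3324,0.1712])
off=Rg.inv().apply(np.array([0.571,-.3322,.092])-Tg)
s=read_state(); Rt=R.from_euler('xyz',s['ee_rot']); n=s['position']+Rt.apply(off)
ax=(Rt*Rg.inv()).apply([0,0,1])
print('t',s['t'],'pos',s['position'].round(4),s['ee_rot'].round(4),'F',s['contact_force'].round(2),'w',round(s['width'],4),'qv',np.abs(s['qvel']).max().round(4))
print('nose',n.round(4),'axis',ax.round(4))
if len(sys.argv)>3:
    g=np.array([float(a) for a in sys.argv[1:4]])-n
    print('world shift',g.round(4),'tool units',(Rt.inv().apply(g)/.4).round(4))
E
python3 nose.py 0.5227 -.0974 .125
```

```text
t 7.65 pos [ 0.4465 -0.0979  0.2286] [ 3.128  -0.0356 -0.1394] F [ 0.06 -0.69 -1.56] w 0.0293 qv 0.0053
nose [ 0.4471 -0.0982  0.1494] axis [-0.0167  0.0069  0.9998]
world shift [ 0.0756  0.0008 -0.0244] tool units [ 0.1847 -0.0292  0.0673]
```

Emit:
servo_tool([
  [0,0,0,0],
  [0,0,0,0],
  [0,0,0,0],
  [0,0,0,0],
  [0,0,0,0],
])

```text
t: 8.28
position: [0.4463, -0.0989, 0.228]
ee_rot: [3.128, -0.034, -0.141]
contact_force: [0.1, -0.7, -0.9]
width: 0.0295
```

```bash
python3 nose.py 0.5227 -.0974 .125
```

```text
t 8.275 pos [ 0.4463 -0.0989  0.228 ] [ 3.1281 -0.0341 -0.1414] F [ 0.07 -0.67 -0.88] w 0.0295 qv 0.0011
nose [ 0.4467 -0.0992  0.1488] axis [-0.0152  0.0066  0.9999]
world shift [ 0.076   0.0018 -0.0238] tool units [ 0.1853 -0.0321  0.0654]
```

Emit:
servo_tool([
  [0.03,-0.006,0.01,0],
  [0.05,-0.008,0.02,0],
  [0.05,-0.009,0.02,0],
  [0.04,-0.006,0.01,0],
  [0.01,-0.002,0.0,0],
])

```text
t: 8.9
position: [0.5249, -0.0966, 0.2044]
ee_rot: [3.128, -0.035, -0.141]
contact_force: [-0.5, -0.3, -1.4]
width: 0.0296
```

```bash
python3 nose.py 0.5227 -.0974 .115
```

```text
t 8.9 pos [ 0.5249 -0.0966  0.2044] [ 3.1285 -0.035  -0.1409] F [-0.47 -0.31 -1.41] w 0.0296 qv 0.0765
nose [ 0.5254 -0.0969  0.1252] axis [-0.0161  0.0064  0.9998]
world shift [-0.0027 -0.0005 -0.0102] tool units [-0.0074  0.0018  0.0252]
```

Emit:
servo_tool([
  [-0.004,0.002,0.012,0],
  [-0.003,0,0.012,0],
  [0,0,0,0],
  [0,0,0,0],
  [0,0,0,0],
])

```text
t: 9.52
position: [0.5213, -0.0971, 0.1943]
ee_rot: [3.128, -0.035, -0.141]
contact_force: [-0.5, 0.6, -0.9]
width: 0.0295
```

```bash
python3 nose.py 0.5227 -.0974 .1; python3 look.py 5; python3 - <<'E'
from h import *
for n in('scene','top'):
    p,d=capture(n); np.savez('/tmp/%s5.npz'%n,p=p,d=d)
    if n=='scene': save('s5',cv2.resize(p[200:320,250:390],None,fx=5,fy=5,interpolation=cv2.INTER_CUBIC))
K,o,A=cal('scene')
for P in ([.5227,-.0974,.097],[.5227,-.0974,.115]):
    c=A.T@(np.array(P)-o); print(((K@c/c[2])[:2]-[250,200])*5)
E
```

```text
t 9.525 pos [ 0.5213 -0.0971  0.1943] [ 3.1283 -0.0348 -0.1411] F [-0.5   0.61 -0.88] w 0.0295 qv 0.0052
nose [ 0.5218 -0.0975  0.1151] axis [-0.0159  0.0065  0.9999]
world shift [ 0.0009  0.0001 -0.0151] tool units [ 0.0009 -0.001   0.0378]
9.525 [ 0.52132511 -0.09714412  0.19430019] [ 3.128329   -0.03481939 -0.14110212] [-0.49556048  0.61215646 -0.88435163] 0.029475774559794464 [ 0.59195289 -0.10367066  0.339597  ] [[-0.141, -0.954, -0.264], [-0.99, 0.139, 0.024], [0.014, 0.265, -0.964]]
[328.96283715 378.40104903]
[329.32038834 343.61300721]
```

View pics/s5.png

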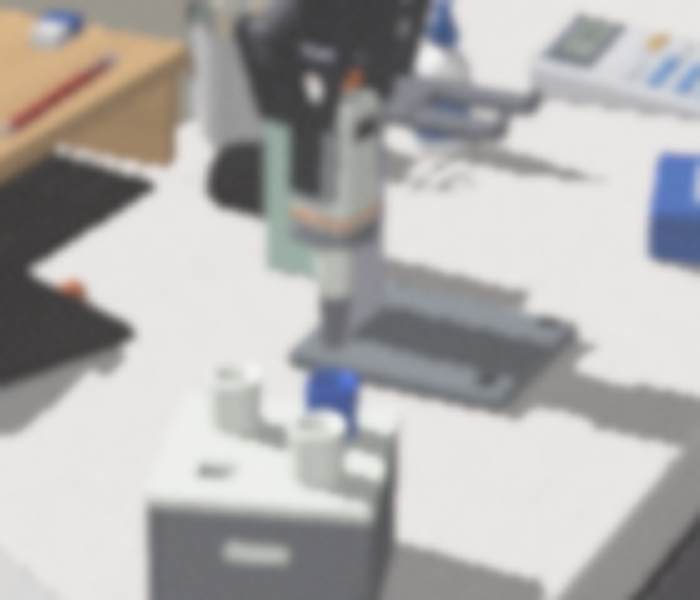

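View pics/w5.png

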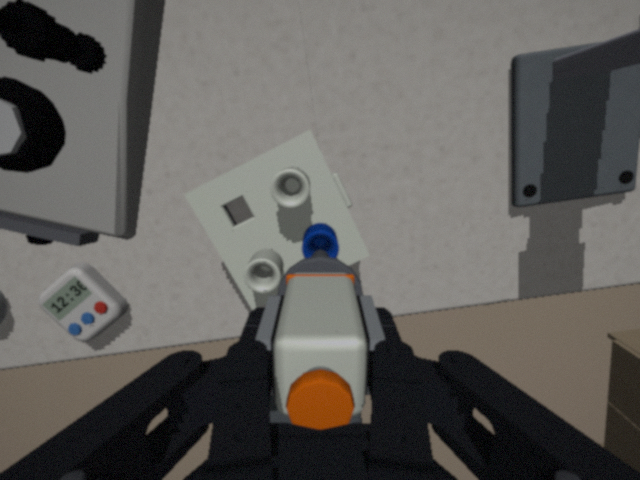

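```bash
python3 nose.py 0.5232 -.0970 .09
```

```text
t 9.675 pos [ 0.5214 -0.0972  0.1943] [ 3.1283 -0.0348 -0.1411] F [-0.31  0.2  -1.23] w 0.0297 qv 0.0015
nose [ 0.5219 -0.0975  0.1151] axis [-0.0159  0.0065  0.9999]
world shift [ 0.0013  0.0005 -0.0251] tool units [ 0.0009 -0.0025  0.0627]
```

Emit:
servo_tool([
  [0.001,-0.0025,0.01,0],
  [0,0,0.015,0],
  [0,0,0.015,0],
  [0,0,0.013,0],
  [0,0,0,0],
])

```text
t: 10.3
position: [0.5225, -0.0964, 0.1709]
ee_rot: [3.129, -0.033, -0.141]
contact_force: [0.2, -0.4, -1.5]
width: 0.0293
```

```bash
python3 nose.py 0.5232 -.0970 .084
```

```text
t 10.3 pos [ 0.5225 -0.0964  0.1709] [ 3.1285 -0.0335 -0.141 ] F [ 0.18 -0.44 -1.47] w 0.0293 qv 0.0074
nose [ 0.5228 -0.0967  0.0917] axis [-0.0146  0.0061  0.9999]
world shift [ 0.0004 -0.0003 -0.0077] tool units [0.0004 0.0003 0.0192]
```

Emit:
servo_tool([
  [0,0,0.006,0],
  [0,0,0.006,0],
  [0,0,0.004,0],
  [0,0,0,0],
  [0,0,0,0],
])

```text
t: 10.92
position: [0.5229, -0.0968, 0.1646]
ee_rot: [3.128, -0.034, -0.141]
contact_force: [-0.5, 0.6, -1.4]
width: 0.0297
```

Emit:
servo_tool([
  [0,0,0.002,0],
  [0,0,0.002,0],
  [0,0,0.001,0],
  [0,0,0,0],
  [0,0,0,0],
])

```text
t: 11.55
position: [0.523, -0.0969, 0.1627]
ee_rot: [3.128, -0.035, -0.141]
contact_force: [-0.3, 0.3, -0.6]
width: 0.0296
```

Emit:
servo_tool([
  [0,0,0.002,0],
  [0,0,0.002,0],
  [0,0,0.001,0],
  [0,0,0.001,0],
  [0,0,0.001,0],
])

```text
t: 12.18
position: [0.523, -0.097, 0.1598]
ee_rot: [3.128, -0.034, -0.141]
contact_force: [-0.4, 0.1, 0.1]
width: 0.0296
```

Emit:
servo_tool([
  [0,0,0.001,0],
  [0,0,0.001,0],
  [0,0,0.001,0],
  [0,0,0.001,0],
  [0,0,0.001,0],
])

```text
t: 12.8
position: [0.5229, -0.0971, 0.1582]
ee_rot: [3.127, -0.034, -0.141]
contact_force: [-1.0, -0.1, 0.5]
width: 0.0296
```

Emit:
servo_tool([
  [0,0,0.001,0],
  [0,0,0.001,0],
  [0,0,0.001,0],
  [0,0,0.001,0],
  [0,0,0.001,0],
])

```text
t: 13.42
position: [0.5229, -0.0972, 0.1577]
ee_rot: [3.127, -0.035, -0.141]
contact_force: [-2.6, 0.3, 3.3]
width: 0.0294
```

Emit:
servo_tool([
  [0,0,0.0015,0],
  [0,0,0.0015,0],
  [0,0,0.0015,0],
  [0,0,0.0015,0],
  [0,0,0.0015,0],
])

```text
t: 14.05
position: [0.5229, -0.0972, 0.1574]
ee_rot: [3.127, -0.036, -0.141]
contact_force: [-3.9, 0.3, 4.8]
width: 0.0295
```

Emit:
servo_tool([
  [-0.0005,0,0.003,0],
  [-0.0005,0,0.003,0],
  [-0.0005,0,0.003,0],
  [-0.0005,0,0.003,0],
  [-0.0005,0,0.003,0],
])

```text
t: 14.68
position: [0.5226, -0.0971, 0.1571]
ee_rot: [3.126, -0.04, -0.141]
contact_force: [-4.7, 0.6, 7.5]
width: 0.0296
```

Emit:
servo_tool([
  [-0.001,0,0.004,0],
  [-0.001,0,0.005,0],
  [-0.001,0,0.005,0],
  [-0.001,0,0.005,0],
  [-0.001,0,0.005,0],
])

```text
t: 15.3
position: [0.5221, -0.097, 0.1569]
ee_rot: [3.126, -0.048, -0.14]
contact_force: [-4.3, 1.0, 9.7]
width: 0.0297
```

Emit:
servo_tool([
  [-0.0005,0,0.006,0],
  [-0.0005,0,0.0075,0],
  [-0.0005,0,0.0075,0],
  [-0.0005,0,0.0075,0],
  [-0.0005,0,0.0075,0],
])

```text
t: 15.92
position: [0.5218, -0.0969, 0.1568]
ee_rot: [3.124, -0.056, -0.14]
contact_force: [-7.0, 1.6, 14.4]
width: 0.0297
```

Emit:
servo_tool([
  [0,0,0,0],
  [0,0,-0.002,0],
  [0,0,-0.004,0],
  [0,0,-0.004,0],
  [0,0,-0.004,0],
])

```text
t: 16.55
position: [0.5212, -0.0965, 0.1594]
ee_rot: [3.125, -0.053, -0.14]
contact_force: [-0.9, -0.6, -2.3]
width: 0.0293
```

```bash
python3 nose.py 0.5232 -.0970 .15; python3 look.py 6
```

```text
t 16.55 pos [ 0.5212 -0.0965  0.1594] [ 3.1251 -0.0533 -0.1397] F [-0.89 -0.64 -2.31] w 0.0293 qv 0.022
nose [ 0.523  -0.0973  0.0802] axis [-0.0337  0.0122  0.9994]
world shift [0.0002 0.0003 0.0698] tool units [ 0.0096  0.0021 -0.1741]
16.55 [ 0.52115681 -0.09652515  0.15942094] [ 3.12509382 -0.05326072 -0.13972507] [-0.89190501 -0.63691493 -2.30914807] 0.029290874674712898 [ 0.58920137 -0.10208103  0.3059875 ] [[-0.14, -0.959, -0.247], [-0.99, 0.14, 0.018], [0.018, 0.247, -0.969]]
```

View pics/w6.png

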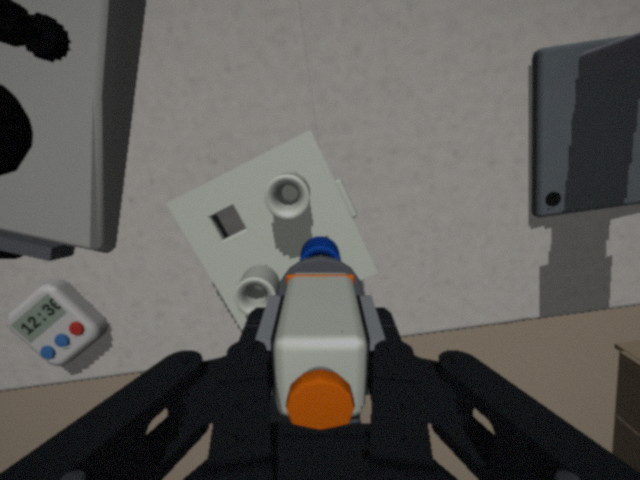

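Emit:
servo_tool([
  [0.001,0,-0.012,0],
  [0.001,0,-0.015,0],
  [0.001,0,-0.018,0],
  [0.001,0,-0.018,0],
  [0.001,0,-0.018,0],
])

```text
t: 17.23
position: [0.5221, -0.0959, 0.1948]
ee_rot: [3.125, -0.055, -0.14]
contact_force: [0.2, 0.1, -1.8]
width: 0.0294
```

```bash
python3 nose.py 0.522 -.0970 .165; python3 - <<'E'
from h import *
p,d=capture('scene'); save('s7',cv2.resize(p[200:320,250:390],None,fx=5,fy=5,interpolation=cv2.INTER_CUBIC))
E
```

```text
t 17.225 pos [ 0.5221 -0.0959  0.1948] [ 3.1255 -0.0552 -0.1395] F [ 0.19  0.13 -1.79] w 0.0294 qv 0.1224
nose [ 0.5242 -0.0966  0.1156] axis [-0.0357  0.0121  0.9993]
world shift [-0.0022 -0.0004  0.0494] tool units [ 0.0016  0.0037 -0.1235]
```

View pics/s7.png

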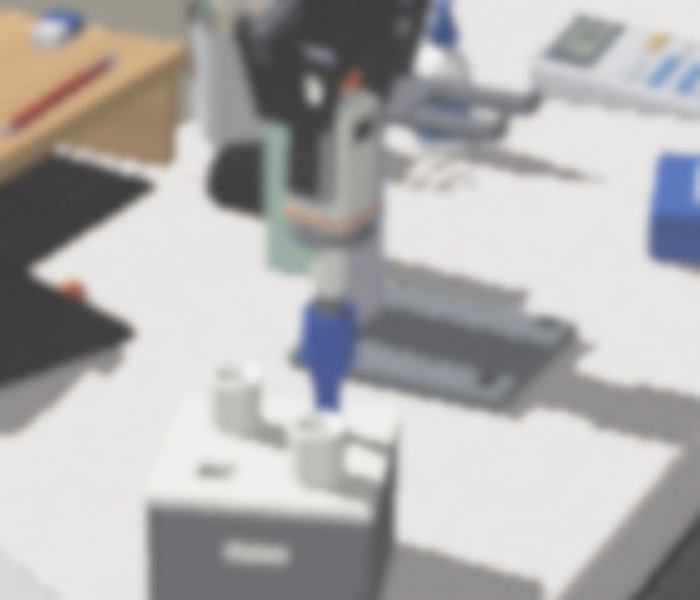

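Emit:
servo_tool([
  [0,0,-0.02,0],
  [0.0,0,-0.025,0],
  [0.0,0,-0.03,0],
  [0.0,0,-0.03,0],
  [0,0,-0.015,0],
])

```text
t: 17.9
position: [0.52, -0.0948, 0.2478]
ee_rot: [3.125, -0.058, -0.14]
contact_force: [-0.8, -0.2, -1.7]
width: 0.0297
```

```bash
python3 nose.py 0.48 -.332 .17; python3 - <<'E'
from h import *
p,d=capture('scene'); save('s8',cv2.resize(p[180:300,250:390],None,fx=5,fy=5,interpolation=cv2.INTER_CUBIC))
E
```

```text
t 17.9 pos [ 0.52   -0.0948  0.2478] [ 3.1251 -0.0583 -0.1395] F [-0.81 -0.21 -1.74] w 0.0297 qv 0.1042
nose [ 0.5223 -0.0956  0.1686] axis [-0.0387  0.0129  0.9992]
world shift [-0.0423 -0.2364  0.0014] tool units [-0.0222  0.6     0.0052]
```

View pics/s8.png

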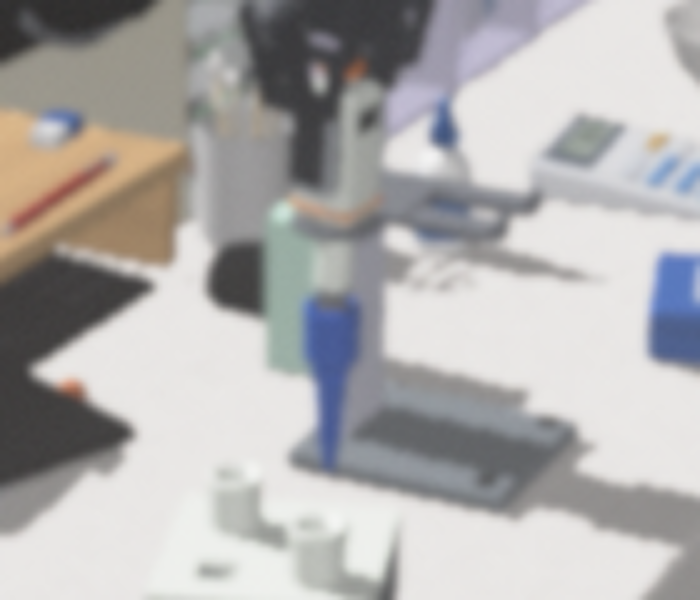

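Emit:
servo_tool([
  [-0.02,0.03,0,0],
  [-0.02,0.06,0,0],
  [0,0.08,0,0],
  [0,0.08,0,0],
  [0,0.08,0,0],
])

```text
t: 18.58
position: [0.4817, -0.2268, 0.2477]
ee_rot: [3.125, -0.055, -0.136]
contact_force: [1.0, 0.7, -1.4]
width: 0.0295
```

Emit:
servo_tool([
  [0,0.08,0,0],
  [0,0.06,0,0],
  [0,0.04,0,0],
  [0,0.02,0,0],
  [0,0,0,0],
])

```text
t: 19.2
position: [0.4657, -0.3115, 0.2461]
ee_rot: [3.127, -0.049, -0.142]
contact_force: [-0.0, 0.7, -0.6]
width: 0.0293
```

```bash
python3 nose.py 0.48 -.332 .1025
```

```text
t 19.2 pos [ 0.4657 -0.3115  0.2461] [ 3.1269 -0.0487 -0.1416] F [-0.05  0.71 -0.57] w 0.0293 qv 0.0082
nose [ 0.4672 -0.3121  0.167 ] axis [-0.0294  0.0099  0.9995]
world shift [ 0.0128 -0.0199 -0.0645] tool units [0.0308 0.0423 0.1635]
```

Emit:
servo_tool([
  [0.015,0.02,0.02,0],
  [0.01,0.02,0.03,0],
  [0.006,0.004,0.035,0],
  [0,0,0.035,0],
  [0,0,0.02,0],
])

```text
t: 19.82
position: [0.4796, -0.331, 0.1865]
ee_rot: [3.129, -0.048, -0.138]
contact_force: [-0.4, 0.1, -1.1]
width: 0.0297
```

Emit:
servo_tool([
  [0,0,0.008,0],
  [0,0,0,0],
  [0,0,0,0],
  [0,0,0,0],
  [0,0,0,0],
])

```text
t: 20.45
position: [0.48, -0.3309, 0.1838]
ee_rot: [3.128, -0.049, -0.138]
contact_force: [-0.1, -0.7, -1.9]
width: 0.0295
```

```bash
python3 nose.py 0.478 -.3331 .104
```

```text
t 20.45 pos [ 0.48   -0.3309  0.1838] [ 3.1278 -0.0488 -0.138 ] F [-0.07 -0.7  -1.89] w 0.0295 qv 0.0041
nose [ 0.4815 -0.3314  0.1046] axis [-0.0297  0.0088  0.9995]
world shift [-0.0035 -0.0017 -0.0006] tool units [-0.0081  0.0055  0.0011]
```

```bash
python3 look.py 9; cat > m9.py <<'E'
exec(open('meas.py').read())
org=(hsv[...,0]<15)&(hsv[...,1]>150)
rect((.475,-.332),.04,.21,.27,'orange',org&(v>340))
rect((.475,-.332),.04,.24,.30,'btn')
rect((.58,-.33),.08,.140,.158,'plate')
rect((.6,-.33),.06,.140,.158,'plate back')
rect((.48,-.33),.035,.158,.173,'flange')
E
python3 m9.py 9; python3 - <<'E'
from h import *
p,d=capture('scene'); save('s9',cv2.resize(p[180:300,270:410],None,fx=5,fy=5,interpolation=cv2.INTER_CUBIC))
E
```

```text
20.45 [ 0.479953   -0.33086823  0.18376651] [ 3.12783642 -0.04880136 -0.13795666] [-0.07264339 -0.70074463 -1.88854207] 0.029503188001212377 [ 0.54861922 -0.33678612  0.33002458] [[-0.138, -0.958, -0.251], [-0.99, 0.137, 0.02], [0.015, 0.252, -0.968]]
orange 3208 [ 0.4739 -0.3412] [0.0604 0.0233] 75.9 z [0.2392 0.2418 0.2429] mean [ 0.4806 -0.3288  0.2419]
btn 25664 [ 0.4818 -0.3337] [0.0799 0.0301] 75.6 z [0.241  0.2621 0.2782] mean [ 0.4865 -0.336   0.2598]
plate 21029 [ 0.5731 -0.3328] [0.0643 0.0895] 89.9 z [0.1487 0.1501 0.1519] mean [ 0.5782 -0.3322  0.1501]
plate back 18255 [ 0.5793 -0.3328] [0.0643 0.0769] 89.8 z [0.1487 0.15   0.1512] mean [ 0.5845 -0.3318  0.15  ]
flange 1140 [ 0.4917 -0.3312] [0.0409 0.0192] 81.8 z [0.166  0.1682 0.1694] mean [ 0.4944 -0.3315  0.1681]
```

View pics/s9.png

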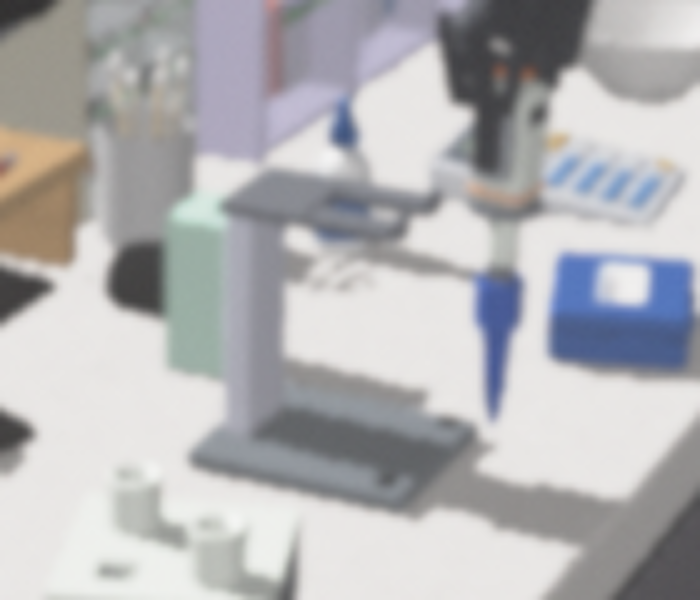

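View pics/w9.png

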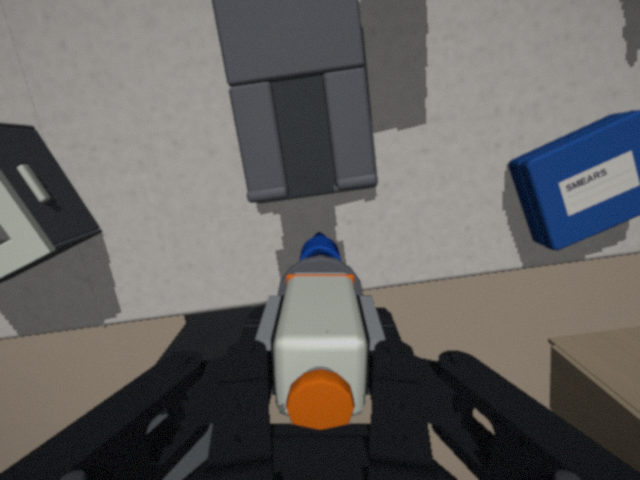

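```bash
python3 nose.py 0.525 -.3333 .1045;python3 nose.py 0.5725 -.3333 .1045
```

```text
t 20.55 pos [ 0.4799 -0.3308  0.1837] [ 3.128  -0.0487 -0.1379] F [ 0.06 -0.48 -1.28] w 0.03 qv 0.0029
nose [ 0.4815 -0.3313  0.1045] axis [-0.0296  0.0087  0.9995]
world shift [ 0.0435 -0.002   0.    ] tool units [ 0.1083 -0.0101  0.0051]
t 20.55 pos [ 0.4799 -0.3308  0.1837] [ 3.128  -0.0487 -0.1379] F [ 0.06 -0.48 -1.28] w 0.03 qv 0.0029
nose [ 0.4815 -0.3313  0.1045] axis [-0.0296  0.0087  0.9995]
world shift [ 0.091 -0.002  0.   ] tool units [ 0.2258 -0.0265  0.0106]
```

Emit:
servo_tool([
  [0.02,0.002,0.001,0],
  [0.03,-0.004,0.0015,0],
  [0.03,-0.004,0.0015,0],
  [0.02,-0.003,0.001,0],
  [0,0,0,0],
])

```text
t: 21.18
position: [0.5238, -0.3328, 0.1832]
ee_rot: [3.128, -0.049, -0.137]
contact_force: [-0.3, 1.0, -1.6]
width: 0.0299
```

```bash
python3 nose.py 0.5725 -.3333 .1045
```

```text
t 21.175 pos [ 0.5238 -0.3328  0.1832] [ 3.1282 -0.0491 -0.1372] F [-0.29  0.96 -1.63] w 0.0299 qv 0.0056
nose [ 0.5254 -0.3333  0.1041] axis [-0.03    0.0085  0.9995]
world shift [0.0471 0.     0.0004] tool units [ 0.1165 -0.0162  0.0044]
```

Emit:
servo_tool([
  [0.02,-0.003,0.0005,0],
  [0.03,-0.004,0.001,0],
  [0.03,-0.004,0.001,0],
  [0.022,-0.003,0.001,0],
  [0.01,-0.002,0,0],
])

```text
t: 21.8
position: [0.5721, -0.3326, 0.1838]
ee_rot: [3.128, -0.049, -0.137]
contact_force: [-0.3, 0.1, -1.1]
width: 0.0293
```

```bash
python3 nose.py 0.5725 -.3333 .1045; python3 look.py 10; python3 - <<'E'
from h import *
p,d=capture('scene'); save('s10',cv2.resize(p[180:300,270:410],None,fx=5,fy=5,interpolation=cv2.INTER_CUBIC))
E
```

```text
t 21.8 pos [ 0.5721 -0.3326  0.1838] [ 3.1283 -0.0489 -0.1375] F [-0.32  0.1  -1.07] w 0.0293 qv 0.0866
nose [ 0.5737 -0.3331  0.1046] axis [-0.0299  0.0084  0.9995]
world shift [-0.0012 -0.0002 -0.0001] tool units [-0.0029  0.0009  0.0002]
21.8 [ 0.57211731 -0.33264195  0.18380342] [ 3.12825193 -0.04894238 -0.13748737] [-0.31538376  0.10103393 -1.07131396] 0.029308296175380617 [ 0.64075334 -0.33861459  0.33011459] [[-0.137, -0.958, -0.251], [-0.99, 0.136, 0.021], [0.014, 0.251, -0.968]]
```

View pics/s10.png

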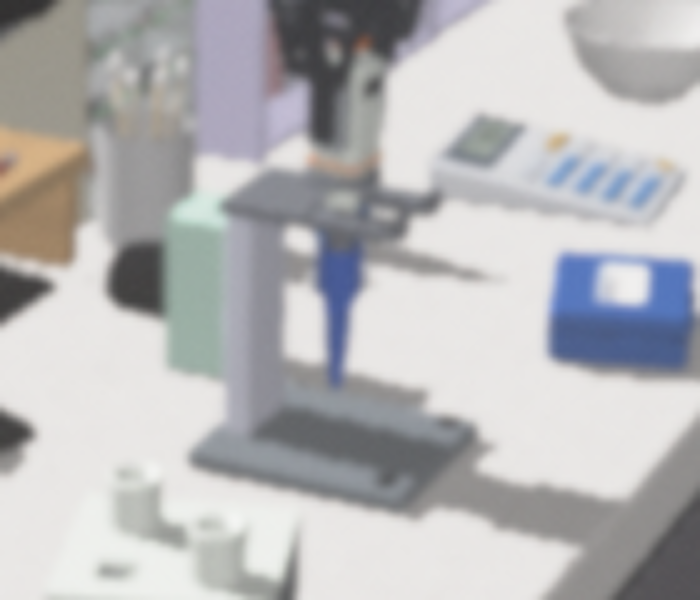

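View pics/w10.png

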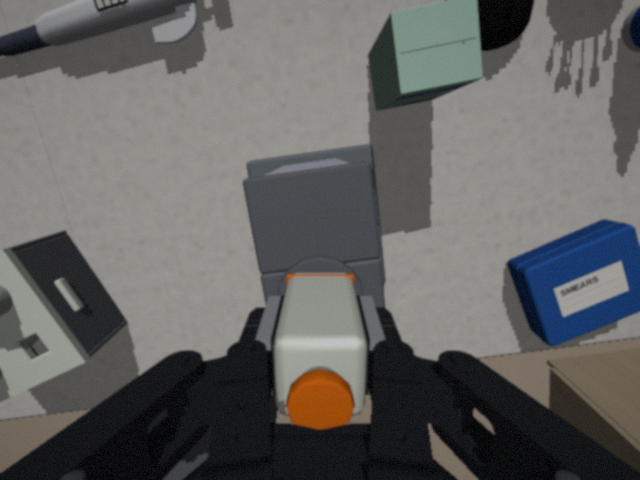

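Emit:
servo_tool([
  [-0.004,0.001,0.005,0],
  [-0.002,0,0.008,0],
  [-0.001,0,0.008,0],
  [0,0,0.004,0],
  [0,0,0,0],
])

```text
t: 22.52
position: [0.5682, -0.333, 0.1729]
ee_rot: [3.128, -0.048, -0.138]
contact_force: [-0.2, 0.1, -0.9]
width: 0.0297
```

```bash
python3 nose.py 0.5722 -.3333 .0925
```

```text
t 22.525 pos [ 0.5682 -0.333   0.1729] [ 3.1284 -0.0479 -0.1384] F [-0.15  0.1  -0.95] w 0.0297 qv 0.0019
nose [ 0.5697 -0.3334  0.0937] axis [-0.0289  0.0082  0.9995]
world shift [ 0.0025  0.0001 -0.0012] tool units [ 0.0061 -0.0012  0.0032]
```

Emit:
servo_tool([
  [0.005,0,0.001,0],
  [0,0,0.001,0],
  [0,0,0.001,0],
  [0,0,0.001,0],
  [0,0,0.001,0],
])

```text
t: 23.15
position: [0.5707, -0.3334, 0.1716]
ee_rot: [3.128, -0.049, -0.138]
contact_force: [0.1, 0.4, 0.4]
width: 0.0296
```

```bash
python3 nose.py 0.5722 -.3333 .0925
```

```text
t 23.15 pos [ 0.5707 -0.3334  0.1716] [ 3.1279 -0.0488 -0.1382] F [0.05 0.39 0.35] w 0.0296 qv 0.0029
nose [ 0.5722 -0.3339  0.0924] axis [-0.0297  0.0087  0.9995]
world shift [-0.      0.0006  0.0001] tool units [-0.0002 -0.0015 -0.0004]
```

Emit:
servo_tool([
  [0,0,0.0015,0],
  [0,0,0.0015,0],
  [0,0,0.0015,0],
  [0,0,0,0],
  [0,0,0,0],
], force=20)

```text
t: 23.78
position: [0.5707, -0.3334, 0.1716]
ee_rot: [3.127, -0.05, -0.138]
contact_force: [-1.8, -0.2, 1.8]
width: 0.0295
```

Emit:
servo_tool([
  [0,0,0,0],
  [0,0,0,0],
  [0,0,0,0],
  [0,0,0,0],
  [0,0,0,0],
], claw=0.6)

```text
t: 24.4
position: [0.5712, -0.3338, 0.1708]
ee_rot: [3.127, -0.051, -0.138]
contact_force: [1.0, 1.2, -0.1]
width: 0.0512
```

```bash
python3 nose.py; python3 look.py 11; python3 - <<'E'
from h import *
p,d=capture('scene'); save('s11',cv2.resize(p[180:300,270:410],None,fx=5,fy=5,interpolation=cv2.INTER_CUBIC))
E
```

```text
t 24.4 pos [ 0.5712 -0.3338  0.1708] [ 3.1269 -0.0508 -0.1383] F [ 0.97  1.18 -0.06] w 0.0512 qv 0.0011
nose [ 0.5729 -0.3344  0.0916] axis [-0.0315  0.01    0.9995]
24.4 [ 0.57117195 -0.33377915  0.17080026] [ 3.12690888 -0.05076124 -0.13826687] [ 0.96771672  1.18136864 -0.05658775] 0.05123887894774175 [ 0.63957208 -0.33956828  0.31721794] [[-0.138, -0.959, -0.249], [-0.99, 0.138, 0.019], [0.016, 0.25, -0.968]]
```

View pics/s11.png

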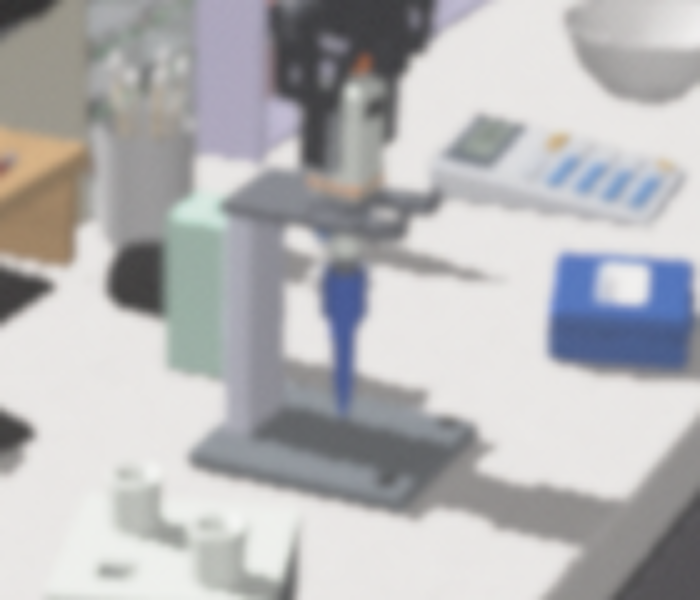

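View pics/w11.png

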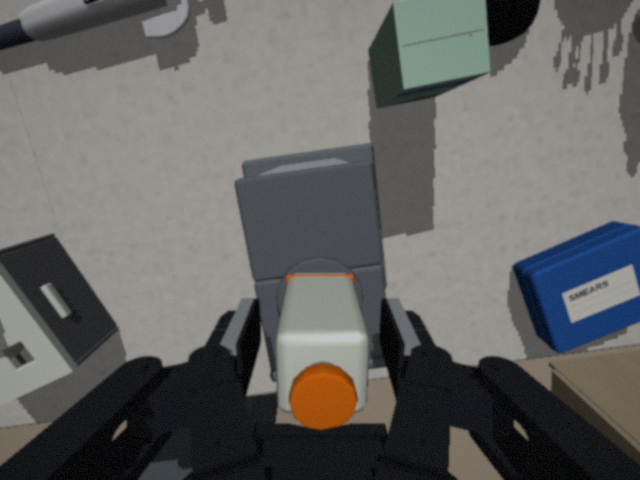

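Emit:
servo_tool([
  [0,0,0,0],
  [0,0,0,0],
  [0,0,-0.02,0],
  [0,0,-0.04,0],
  [0,0,-0.06,0],
], claw=1)

```text
t: 25.12
position: [0.568, -0.3322, 0.2191]
ee_rot: [3.129, -0.047, -0.138]
contact_force: [0.0, -0.0, 0.4]
width: 0.0853
```

Emit:
servo_tool([
  [0,0,-0.08,0],
  [0,0,-0.08,0],
  [-0.05,0,-0.05,0],
  [-0.08,0,0,0],
  [-0.08,0,0,0],
])

```text
t: 25.75
position: [0.4815, -0.3195, 0.3122]
ee_rot: [3.121, -0.061, -0.136]
contact_force: [-0.7, -0.2, 0.2]
width: 0.0854
```

```bash
python3 look.py 12; python3 m1.py 12; python3 - <<'E'
from h import *
p,d=capture('scene'); save('s12',cv2.resize(p[180:330,250:410],None,fx=4,fy=4,interpolation=cv2.INTER_CUBIC))
p,d=capture('top'); save('t12',p)
E
```

```text
25.75 [ 0.48149365 -0.31952652  0.31223342] [ 3.12103919 -0.06065882 -0.13600254] [-0.69764991 -0.16146732  0.22005714] 0.08543713721344794 [ 0.54858984 -0.32412271  0.45932562] [[-0.136, -0.961, -0.241], [-0.99, 0.138, 0.012], [0.022, 0.24, -0.971]]
handletop 1411 [ 0.5706 -0.332 ] [0.0299 0.0305] 82.3 z [0.2128 0.2164 0.2178] mean [ 0.5697 -0.3317  0.216 ]
button 877 [ 0.571  -0.3324] [0.0191 0.0192] 38.6 z [0.2277 0.229  0.2302] mean [ 0.5709 -0.3322  0.229 ]
orange 778 [ 0.5707 -0.3322] [0.0181 0.0179] 37.9 z [0.2279 0.2291 0.2302] mean [ 0.5707 -0.3323  0.2291]
plate 7579 [ 0.5805 -0.3329] [0.1041 0.0643] 0.0 z [0.1487 0.1501 0.1538] mean [ 0.5887 -0.3325  0.1503]
lip 1296 [ 0.5428 -0.3302] [0.0587 0.0287] 89.9 z [0.1487 0.1506 0.1554] mean [ 0.5419 -0.3282  0.1514]
base 2976 [ 0.5753 -0.3328] [0.1101 0.1298] 89.9 z [0.0097 0.0119 0.0134] mean [ 0.5553 -0.3231  0.0117]
rack 8179 [ 0.5378 -0.068 ] [0.1046 0.1065] 18.0 z [0.0676 0.0698 0.0714] mean [ 0.54   -0.0727  0.0697]
bluerim 0
318.0 125.0 26.172603607177734 [ 0.56542771 -0.33034308  0.229     ]
```

View pics/s12.png

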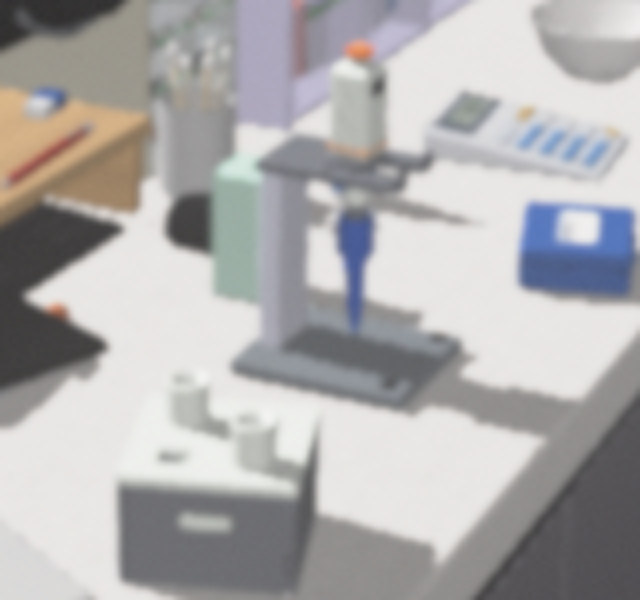

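View pics/w12.png

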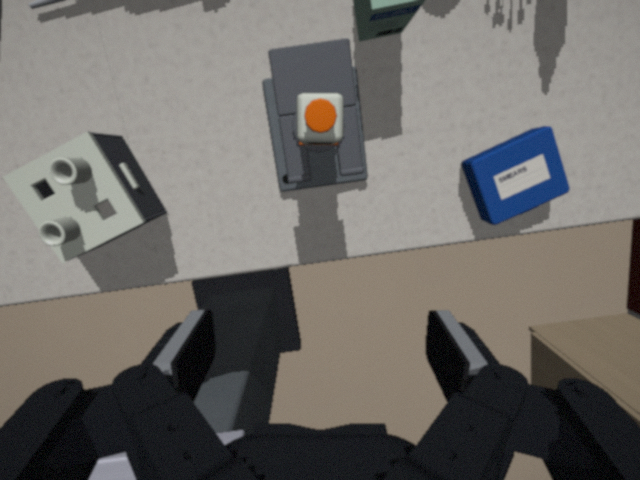

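Emit:
servo_tool([
  [0,0,0,0],
  [0,0,0,0],
  [0,0,0,0],
  [0,0,0,0],
  [0,0,0,0],
])

```text
t: 26.52
position: [0.4839, -0.3198, 0.3125]
ee_rot: [3.121, -0.062, -0.136]
contact_force: [-0.1, -0.4, 0.5]
width: 0.0853
```

```bash
python3 -c "
from plant import *
print(read_state()['t'],read_state()['position'],sign_off())"
```

```text
the job is handed in; nothing more can be done
26.525 [ 0.48385639 -0.31978142  0.31253935] None
```

The pipette is back in the stand with the blue tip wedged on its nose, and I handed the job in at 26.5 s.

I took it out at 42 N grip and felt wedging begin about 18 mm past the mouth. I then pushed until the wrist read 14.4 N, about 15.6 N on the tip once the pipette's weight is added, and well under the 25 N limit. The tip lifted out of the rack with the pipette, and I hung it back and let go.

**Last checks:**
- **Pipette:** its axis is at (0.571, -0.332) m with the button top at 0.229 m, the same as before to within about 1 mm, and it hangs upright.
- **Tip:** the final scene picture shows it on the nose in line with the axis, its lower end clear of the stand's base.
- **Surroundings:** the blue tip's hole is empty, and both white tips are still in the rack. The carton and slide box look undisturbed. I did not check the timer again at the end, but the arm never went near it.
- **Gripper:** it is open, away from everything, and reads no contact.

**Not ideal:** the tool slowly tilted by up to about 3°, so the push was about 2° off vertical, with up to 7 N of sideways force. The pipette settled upright when released.

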